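Weigh two look-alike prints and dock the dense one

ROBOT

A 6-joint arm with a two-finger parallel gripper is mounted at the origin on the work surface. World frame = base frame: x ahead of the robot, y to its left, z up, the work surface at z = 0. Lengths are in m, angles in rad, forces in N, time in s.
With the tool pointing down it reaches from about 0.375 to 0.9 m from the base axis. Payload 3.1 kg.
Tool frame: the origin (TCP) lies midway between the tips of the shut fingers; the grasp point (between the pads) lies 19 mm behind it; x points along the fingers, z is the direction in which the jaws open and shut, and the axes are right-handed (so a half turn about x gives the same grasp; the last joint's range is limited). The gripper opens to 85 mm and grips with 20 to 120 N. Pads are 22 mm wide; open, the fingers measure 114 mm over their backs; the gripper's body (76 mm by 85 mm) begins 54 mm behind the grasp point. The pads swing forward as they close: fully open they stand 13 mm farther back than shut.
Start: joints at [0.943, 0.527, 1.433, -0, 1.181, -0.178], TCP at [0.272, 0.563, 0.231] pointing down, gripper open.
Joint ranges: [-3.08, 3.08], [-0.75, 2.2], [0.22, 2.44], [-1.43, 4.57], [0, 2.65], [-2.85, 2.85]. Speed limits (rad/s): [2.79, 2.79, 3.14, 3.14, 3.14, 3.14].

INTERFACE

Orientations are given as a unit quaternion [x, y, z, w].
In Python, from station import status, snapshot, camera_params, ticket gives the robot as it stands.
- The arm moves only by the tool arm_command, never from a script. Its argument "series" is a list that holds one entry, the list of rows, each a list of 4 numbers: the shift along the tool's x, y, z in mm, then the turn about the tool's x in rad. A call has 1 to 10 rows; each row shifts and turns the commanded pose from where the row before left it, along the tool's axes as they then stand; what a row does not reach is not made up. A row lasts 1/10 s, in which the tool goes at most 50 mm and 8.59 degrees, less where a joint would pass 70% of its speed; a pose out of reach is approached as far as the arm can. A call is refused whole if a number of a shift passes 50 or a number of a turn 0.15, either way. A call with a gripper value outside its range is refused whole. "jaw" is the opening in per cent of the stroke, from 0 (shut) to 100 (fully open), set as the call begins (left out, the last holds). The fingers move at their own pace and stop on an object; "force" is the grip in N (left out, the last holds). Time passes only in rows, so rows that do not move let the fingers close. It gives the time, the measured TCP pose, the force and the opening at its end, in the units of the state.
- status.sense(): the state, without advancing time (a new reading comes with each control period).
- snapshot(name): name is "scene" or "top" or "wrist"; returns the picture (400x640x3 uint8, red, green, blue); there is no depth.
- camera_params(name): a dict with "fovy" (degrees; the focal length in pixels is half the picture's height over the tangent of half this angle, whatever the lens; pixels are square), "cx", "cy" (the principal point, pixels), "extrinsics" (4x4, takes a point from camera to world coordinates); the wrist camera has in their place "mount" (4x4, takes a point from camera to tool coordinates, whose origin is the TCP and whose axes are the tool frame's). Camera axes: x right, y down, z forward; pixel columns grow to the right and rows downward; lengths in m; the calibration is good to about 2 mm. A picture is of the moment at which its call begins: read the wrist's pose just before it. camera_params takes no time and is no camera call.
- ticket.sign_off(): hands the job in, once; it reports no verdict.
The state is a dict: "t": time; "q": joint angles; "qd": joint speeds; "tau": joint torques, N m; "tcp_pos": TCP position; "tool_rot": TCP orientation; "force": force on the tool from outside, world axes, zero at the start; "ft_torque": the same for the moment, N m; "finger_gap": opening from 0.0 (shut) to 1.0 (fully open).
Only numpy, scipy, OpenCV 4.12 (cv2) and the standard library are available. Lean on these libraries where they do the work, as an engineer would, in place of code of your own. Each camera call takes 0.05 s, during which the arm holds its last target. There are 200 camera calls.

TASK

Two white prints look the same but one is denser: set them gently upright on opposite pans of the balance, let go, and see which pan sinks. Then take the heavier print to the blue dock, turned to match its key, and set it flat with the sprung orange key popped fully up inside its socket, feeling for the key by sliding lightly along the slot. Leave the lighter print standing on its pan and everything else where it is, do not press hard on the pans or the dock, and let go.

Things in the scene. Friction and masses are not known exactly. Their poses are not given: they have to be found in the camera images.
- print_a: white 3D-printed half sculpture, 80 mm high: foot 64 x 64 x 16 mm, lumpy dome to 45 mm, on top a tenon to grip, 30 mm (x) by 22 mm (y), from 45 to 80 mm height. Underside: central key socket 16 mm deep, 22 mm (x) by 15 mm (y). Origin: centre of the underside, z up; starts upright. The two look the same; one weighs 220 to 260 g, the other 135 to 165 g, which is not told
- print_b: white 3D-printed half sculpture, 80 mm high: foot 64 x 64 x 16 mm, lumpy dome to 45 mm, on top a tenon to grip, 30 mm (x) by 22 mm (y), from 45 to 80 mm height. Underside: central key socket 16 mm deep, 22 mm (x) by 15 mm (y). Origin: centre of the underside, z up; starts upright. The two look the same; one weighs 220 to 260 g, the other 135 to 165 g, which is not told
- balance: equal-arm balance, fixed to the table: grey base 110 x 200 x 14 mm, red pointer, beam along the base's y axis with its pivot 46 mm above the origin, overall height about 120 mm at the pointer. Origin: centre of the underside, z up
- beam (a joint): tilt of the balance's beam in rad, from -0.12 to 0.12 (stops); 0 is level, positive: left pan (at +y of the balance) up and right pan down. A weak spring levels it when empty; 50 g of difference takes it to its stop within about a second
- pan_left_top (a point): centre of the top face of the left pan (+y end of the beam): flat round steel pan of 110 mm diameter, no rim, 130 mm from the pivot; it stays level, 62 mm above the table when the beam is level and rises or sinks 16 mm
- pan_right_top (a point): the same for the right pan (-y end of the beam)
- dock: finishing dock fixed to the table: blue plate 120 mm (x) by 180 mm (y) by 14 mm thick; origin: centre of the underside, z up. A dark slot runs along its y through the middle of the top. In it stands the orange sprung locating key, 18 mm (x) by 12 mm (y), 10 mm proud
- dock_top (a point): centre of the dock's top face, 14 mm above its origin. The key stands on the slot's centre line, anywhere up to 10 mm either way of this point along the dock's y; where is not measured, only to be seen or felt. It does not give sideways
- key (a joint): how far the locating key is pressed in, m: 0 = fully up (10 mm proud), 0.0105 = flush. It takes 2 N from above to start and 5 N to hold flush; it springs up again when a print's socket comes over it
- scraper: bed scraper, 200 mm long, lying on the table; origin at the middle of its underside; a bystander
- glue: glue bottle, 30 mm diameter, 90 mm high; origin at the middle of its underside; a bystander
- nozzles: jar of nozzles, 56 mm diameter, 45 mm high; origin at the middle of its underside; a bystander
- vase: small white printed vase, 60 mm diameter, 60 mm high; origin at the middle of its underside; a bystander
- brush: brush, 170 mm long, lying on the table; origin at the middle of its underside; a bystander
Not all that is in view belongs to the job. What is shaped like the print_a but green or red is not meant.

How it is judged:
By the outcome, as a careful person would: the job done as asked, in the order asked, and still so for the second after the job is handed in, with the robot touching nothing.
It also fails if it takes over 72 s, if anything falls off the work surface, if the arm or the gripper's body presses on something with over 40 N, if the wrist force passes 120 N, or if a joint passes its speed limit or range.

## Working session

There is one attempt and no reset: what is moved stays moved. The work goes in short steps, Python scripts to look and compute and a tool call to move; the robot and the scene stay as the last step left them, time stands still between calls to the robot, and variables do not carry over. Pictures are saved under pics/ and viewed, about 8 in all and at most 12, crops included, and the job is handed in when it is done.

Besides the shell and the picture viewer there is one more tool, called after ">>>" in YAML: its name, and indented under it one key for each argument. arm_command: Moves the arm, as the interface text tells. Its arguments: {"type":"object","properties":{"series":{"type":"array"},"jaw":{"type":"number"},"force":{"type":"number"}},"required":["series"]}

```bash
ls; mkdir -p pics
python3 - <<'E'
from station import status,snapshot,camera_params
import cv2
print(status.sense())
for n in("top","scene"):
    cv2.imwrite(f"pics/{n}0.png",cv2.cvtColor(snapshot(n),cv2.COLOR_RGB2BGR))
for n in("top","scene","wrist"): print(n,camera_params(n))
E
```

```text
pics
{'t': 0.0, 'q': array([ 9.42486514e-01,  5.28478964e-01,  1.43390560e+00,  8.02696099e-06,
        1.18137850e+00, -1.78490930e-01]), 'qd': array([-1.45474447e-03,  5.07729770e-04,  3.89329184e-03, -1.10510939e-03,
       -6.11685376e-04,  4.91947896e-05]), 'tau': array([ 1.22808055e-03, -4.42344689e+01, -1.78028262e+01, -1.75279033e-04,
        8.23911570e-03,  1.29294762e-05]), 'tcp_pos': array([0.2712927 , 0.56225971, 0.2303247 ]), 'tool_rot': array([-0.37618059,  0.59962944,  0.37561336,  0.59820339]), 'force': array([ 0.13994865,  1.04899058, -0.08131028]), 'ft_torque': array([-0.0658066 , -0.01840391,  0.01839919]), 'finger_gap': 1.0054394212676703}
top {'fovy': 51.488624855580866, 'cx': 322.15569459928935, 'cy': 191.9819263855667, 'extrinsics': array([[ 0.02156396, -0.98974291,  0.14122309,  0.39071067],
       [-0.99969624, -0.01966008,  0.01486295, -0.0203697 ],
       [-0.01193405, -0.1415007 , -0.98986622,  1.14070452],
       [ 0.        ,  0.        ,  0.        ,  1.        ]])}
scene {'fovy': 47.93199958121055, 'cx': 311.2047107056862, 'cy': 189.3026129499789, 'extrinsics': array([[ 0.65988401,  0.40440915, -0.6332506 ,  1.43460443],
       [ 0.75106416, -0.3789719 ,  0.54063198, -0.76102303],
       [-0.02134767, -0.83236623, -0.55381472,  0.86337273],
       [ 0.        ,  0.        ,  0.        ,  1.        ]])}
wrist {'fovy': 66.92045078515136, 'cx': 318.2112598670628, 'cy': 203.2955229154888, 'mount': array([[-5.52901821e-04, -2.98215062e-01,  9.54498544e-01,
        -1.42924143e-01],
       [-9.58047900e-04, -9.54498094e-01, -2.98215476e-01,
         7.63951686e-02],
       [ 9.99999388e-01, -1.07933921e-03,  2.42039421e-04,
         1.33845600e-03],
       [ 0.00000000e+00,  0.00000000e+00,  0.00000000e+00,
         1.00000000e+00]])}
```

View pics/top0.png

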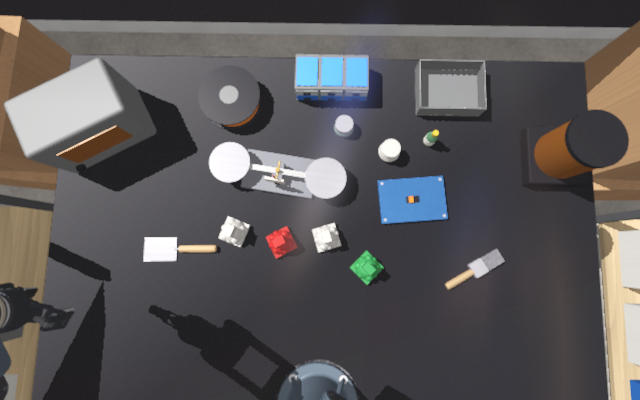

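View pics/scene0.png

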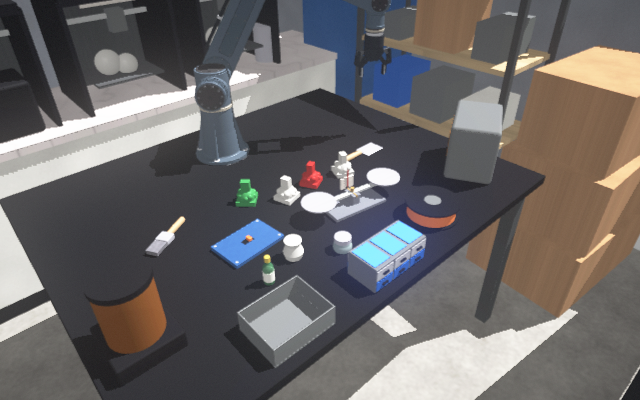

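Top view: white prints at about (234,232) and (326,238), pans at (230,162) and (326,178), dock at (412,200) with its key at (411,199). I'll enlarge that part for orientations.

```bash
cat > h.py <<'E'
import numpy as np,cv2
from station import status,snapshot,camera_params
from scipy.spatial.transform import Rotation as R
def ray(n,px,z,T=None):
    """pixel of camera n -> world point at height z"""
    c=camera_params(n); f=200/np.tan(np.radians(c["fovy"]/2))
    E=c["extrinsics"] if T is None else T
    d=E[:3,:3]@np.array([(px[0]-c["cx"])/f,(px[1]-c["cy"])/f,1]); o=E[:3,3]
    return o+d*(z-o[2])/d[2]
def wristT():
    s=status.sense(); T=np.eye(4); T[:3,:3]=R.from_quat(s["tool_rot"]).as_matrix(); T[:3,3]=s["tcp_pos"]
    return T@camera_params("wrist")["mount"]
def proj(n,p,T=None):
    c=camera_params(n); f=200/np.tan(np.radians(c["fovy"]/2))
    E=c["extrinsics"] if T is None else T
    q=E[:3,:3].T@(np.array(p)-E[:3,3]); return q[:2]/q[2]*f+[c["cx"],c["cy"]]
def save(n,f,box=None,k=1):
    T=wristT() if n=="wrist" else None
    im=cv2.cvtColor(snapshot(n),cv2.COLOR_RGB2BGR)
    if box: im=im[box[1]:box[3],box[0]:box[2]]
    cv2.imwrite(f,cv2.resize(im,None,fx=k,fy=k,interpolation=cv2.INTER_CUBIC))
    if T is not None: np.save("wT.npy",T)
def tool():
    s=status.sense(); M=R.from_quat(s["tool_rot"]).as_matrix()
    return s,M
def go(p,yaw=None):
    """shift in tool mm to world TCP p, and turn about tool x to jaw-axis yaw (mod pi), tool down"""
    s,M=tool(); print("tcp",s["tcp_pos"].round(4),"shift mm",(M.T@(np.array(p)-s["tcp_pos"])*1e3).round(1),"jaw yaw",np.degrees(np.arctan2(M[1,2],M[0,2])).round(2),"xaxis",M[:,0].round(4))
    if yaw is not None:
        d=yaw-np.arctan2(M[1,2],M[0,2]); d=(d+np.pi/2)%np.pi-np.pi/2; print("tool turn rad",round(-d,3),"q6",s["q"][5].round(2))
E
python3 - <<'E'
from h import *
im=cv2.imread("pics/top0.png")[135:270,200:460]
cv2.imwrite("pics/c.png",cv2.resize(im,None,fx=3,fy=3,interpolation=cv2.INTER_CUBIC))
s,M=tool();print(M.round(3))
for n,p,z in[("panL?",(230,162),.062),("panR",(326,178),.062),("dock",(412,200),.014),("p1 tenon",(234,232),.08),("p2",(326,238),.08)]: print(n,ray("top",p,z).round(4))
E
```

```text
[[-0.001 -0.901  0.435]
 [-0.002  0.435  0.901]
 [-1.     0.    -0.002]]
panL? [0.6203 0.2429 0.062 ]
panR [ 0.5821 -0.0135  0.062 ]
dock [ 0.5342 -0.2491  0.014 ]
p1 tenon [0.4343 0.2185 0.08  ]
p2 [ 0.424  -0.0168  0.08  ]
```

View pics/c.png

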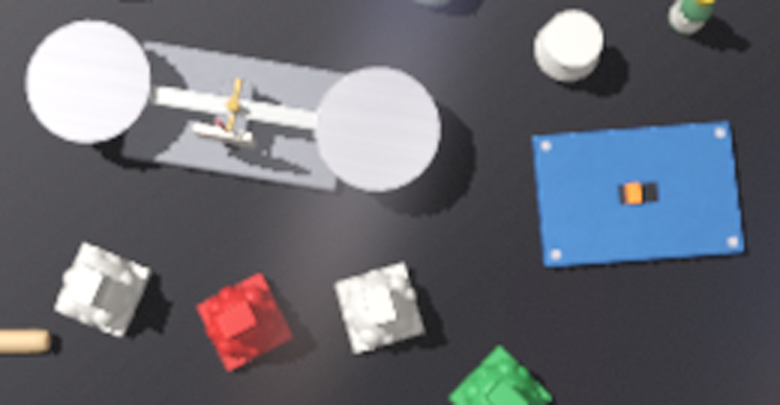

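The crop shows the prints at crop (102,289) and (380,307), the pans at (88,81) and (378,128), and the dock centre at about (637,194). The key sits slightly left (+y) of centre at (632,193). Next I'll go above print 1.

Run:
```python
from h import *
go([.434,.2185,.18],np.radians(70))
for n,p,z in[("panL",(88,81),.062),("panR",(378,128),.062),("base centre?",(235,115),.014)]: print(n,ray("top",(200+(p[0]-1)/3,135+(p[1]-1)/3),z).round(4))
cs=[ray("top",(200+(u-1)/3,135+(v-1)/3),.014) for u,v in((532,137),(730,122),(742,252),(545,267))]
print(np.mean(cs,0).round(4)); d=cs[0]-cs[1]+cs[3]-cs[2]; print("dock y dir deg",np.degrees(np.arctan2(d[1],d[0])))
```

```text
tcp [0.2713 0.5623 0.2304] shift mm [  50.8 -296.  -238.8] jaw yaw 64.23 xaxis [-0.0012 -0.0016 -1.    ]
tool turn rad -0.101 q6 -0.18
panL [0.6212 0.2456 0.062 ]
panR [ 0.5839 -0.0126  0.062 ]
base centre? [0.6021 0.1198 0.014 ]
[ 0.536  -0.2493  0.014 ]
dock y dir deg 95.52757962739555
```

>>> arm_command:
  series:
    - [[5, -32.9, -26.5, 0], [5, -32.9, -26.5, 0], [6, -32.9, -26.5, 0], [6, -32.9, -26.5, 0], [6, -32.9, -26.5, 0], [6, -32.9, -26.5, 0], [6, -32.9, -26.5, 0], [6, -32.9, -26.5, 0], [5, -32.9, -26.5, 0], [0, 0, 0, -0.1]]
  jaw: 70

```text
t: 1.1
tcp_pos: [0.4368, 0.2152, 0.1796]
tool_rot: [-0.405, 0.58, 0.404, 0.58]
force: [-0.4, 0.9, -0.1]
finger_gap: 0.701
```

>>> arm_command:
  series:
    - [[0, 0, 0, 0], [0, 0, 0, 0], [0, 0, 0, 0]]

```text
t: 1.4
tcp_pos: [0.4341, 0.22, 0.1803]
tool_rot: [-0.405, 0.579, 0.405, 0.579]
force: [-0.7, -0.1, -1.0]
finger_gap: 0.702
```

Run:
```python
from h import *
go([.434,.2185,.18],np.radians(70))
save("wrist","pics/w1.png")
print(proj("wrist",[.434,.2185,.08],wristT()))
```

```text
tcp [0.4341 0.22   0.1803] shift mm [ 0.3 -0.4 -1.5] jaw yaw 69.96 xaxis [-3.e-04  1.e-04 -1.e+00]
tool turn rad -0.001 q6 -0.98
[314.69081882 204.02691677]
```

View pics/w1.png

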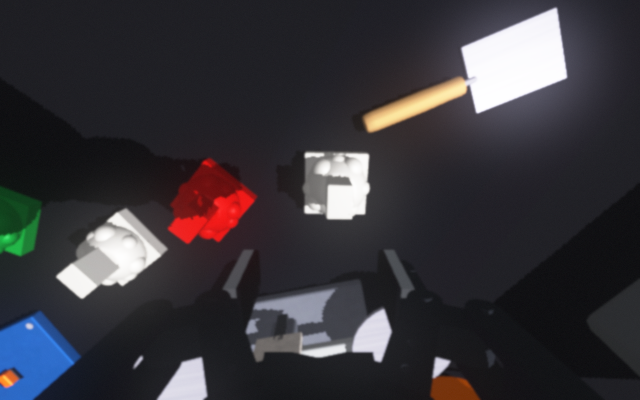

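The wrist view shows print 1 square to the jaws. Its tenon top is about (327–353, 184–219), centred at (340,201), with the 22 mm side across the jaws.

Run:
```python
from h import *
T=np.load("wT.npy")
for px,z in[((340,201),.08),((336.5,219),.016),((336.5,152),.016),((304,185),.016),((369,185),.016),((327,184),.08),((353,219),.08)]: print(ray("wrist",px,z,T).round(4))
print(ray("wrist",(82,276),.08,T))
p=ray("wrist",(340,201),.08,T)
go([p[0],p[1],.052])
```

```text
[0.4387 0.2393 0.08  ]
[0.4766 0.2271 0.016 ]
[0.4085 0.2506 0.016 ]
[0.4292 0.2075 0.016 ]
[0.4525 0.2713 0.016 ]
[0.4212 0.234  0.08  ]
[0.4578 0.2446 0.08  ]
[ 0.42555707 -0.00421137  0.08      ]
tcp [0.4342 0.2201 0.1804] shift mm [128.4   2.3  19.6] jaw yaw 70.0 xaxis [-1.e-04  1.e-04 -1.e+00]
```

Run:
```python
from h import *
print(ray("scene",(342,154),.08),ray("scene",(287,179),.08),ray("scene",(319,202),.062),ray("scene",(383,177),.062))
s,M=tool()
print("tcp in wrist",proj("wrist",s["tcp_pos"],wristT()),"top",proj("top",s["tcp_pos"]))
save("top","pics/t1.png",(190,130,350,270),5)
```

```text
[0.44362315 0.2330891  0.08      ] [ 0.43923549 -0.01391403  0.08      ] [ 0.58782749 -0.00782234  0.062     ] [0.62641131 0.24484062 0.062     ]
tcp in wrist [315.62838854 260.64130162] top [223.68920655 230.05809814]
```

View pics/t1.png

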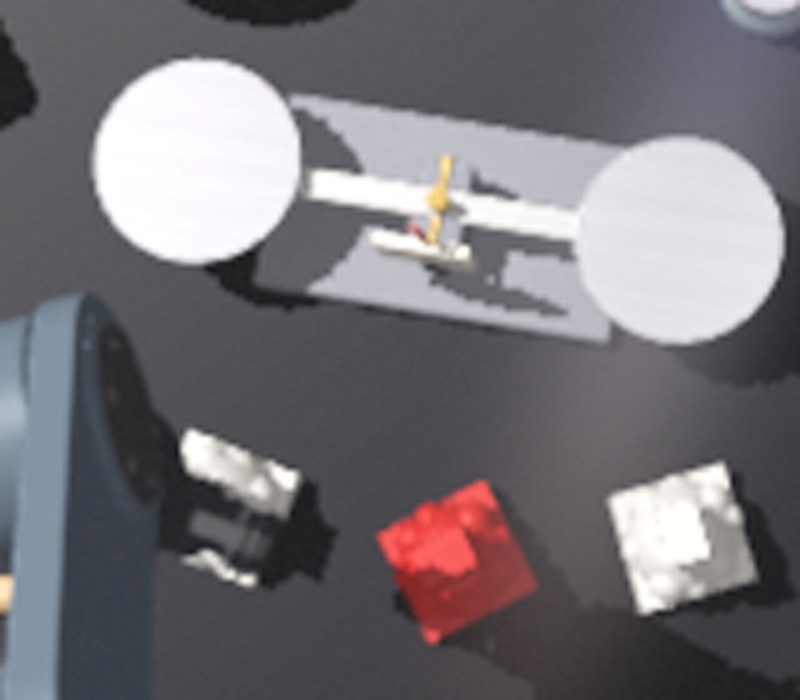

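The wrist and scene cameras agree on about (0.440, 0.238); my earlier top reading used the foot pixel with the tenon height. Descending on print 1.

>>> arm_command:
  series:
    - [[0, 0.6, 19, 0], [25, 0, 0, 0], [30, 0, 0, 0], [30, 0, 0, 0], [20, 0, 0, 0], [15, 0, 0, 0], [8, 0, 0, 0], [0, 0, 0, 0]]

```text
t: 2.3
tcp_pos: [0.4398, 0.2377, 0.0515]
tool_rot: [-0.405, 0.58, 0.406, 0.579]
force: [0.2, 0.1, 0.5]
finger_gap: 0.7
```

>>> arm_command:
  series:
    - [[0, 0, 0, 0], [0, 0, 0, 0], [0, 0, 0, 0], [0, 0, 0, 0], [0, 0, 0, 0], [0, 0, 0, 0], [0, 0, 0, 0]]
  jaw: 0
  force: 30

```text
t: 3.0
tcp_pos: [0.441, 0.2374, 0.053]
tool_rot: [-0.405, 0.579, 0.405, 0.58]
force: [-0.2, -1.6, 6.4]
finger_gap: 0.25
```

>>> arm_command:
  series:
    - [[-4, 0, 0, 0], [-10, 0, 0, 0], [-20, 0, 0, 0], [-35, 0, 0, 0], [-30, 0, 0, 0], [0, 0, 0, 0], [0, 0, 0, 0]]

```text
t: 3.7
tcp_pos: [0.4406, 0.2374, 0.152]
tool_rot: [-0.406, 0.579, 0.405, 0.58]
force: [0.4, -0.1, -2.1]
finger_gap: 0.253
```

Run:
```python
from h import *
go([.623,.245,.152]); s,M=tool(); print(s["force"],s["ft_torque"],s["finger_gap"])
save("wrist","pics/w2.png",(200,100,440,280),2)
```

```text
tcp [0.4406 0.2374 0.152 ] shift mm [   0.3 -168.7   69.6] jaw yaw 69.96 xaxis [ 1.4e-03  4.0e-04 -1.0e+00]
[ 0.41892697 -0.09606532 -2.14891788] [ 0.00820001 -0.01599661  0.05410658] 0.25252978521554525
```

View pics/w2.png

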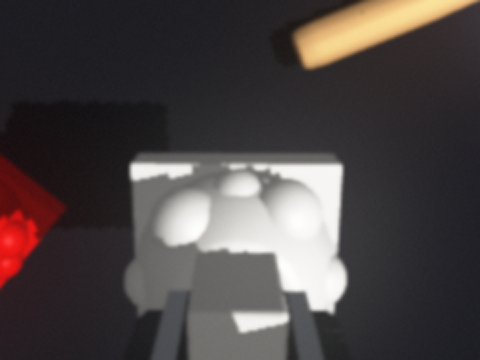

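Held squarely and level. Moving over the left pan.

>>> arm_command:
  series:
    - [[0, -15, 6, 0], [0, -30, 12.6, 0], [0, -35, 14, 0], [0, -35, 14, 0], [0, -30, 13, 0], [0, -15.7, 7, 0], [0, -8, 3, 0], [5, 0, 0, 0], [5, 0, 0, 0], [0, 0, 0, 0]]

```text
t: 4.75
tcp_pos: [0.6202, 0.2447, 0.1395]
tool_rot: [-0.405, 0.581, 0.406, 0.578]
force: [-0.6, 0.9, -1.8]
finger_gap: 0.254
```

>>> arm_command:
  series:
    - [[8, 0, 0, 0], [8, 0, 0, 0], [4, 0, 0, 0], [0, 0, 0, 0], [0, 0, 0, 0], [0, 0, 0, 0]]

```text
t: 5.35
tcp_pos: [0.6232, 0.245, 0.1216]
tool_rot: [-0.405, 0.579, 0.405, 0.58]
force: [-0.3, -0.4, -1.0]
finger_gap: 0.252
```

Run:
```python
from h import *
go([.623,.245,.1145]); s,M=tool(); print(s["force"],s["ft_torque"],s["finger_gap"])
save("scene","pics/s1.png",(270,110,430,230),5)
```

```text
tcp [0.6232 0.245  0.1216] shift mm [ 7.1  0.2 -0.1] jaw yaw 69.96 xaxis [ 8.e-04  2.e-04 -1.e+00]
[-0.32979056 -0.36798303 -0.97483597] [ 0.01024453 -0.0047217  -0.02230259] 0.2522004557177076
```

View pics/s1.png

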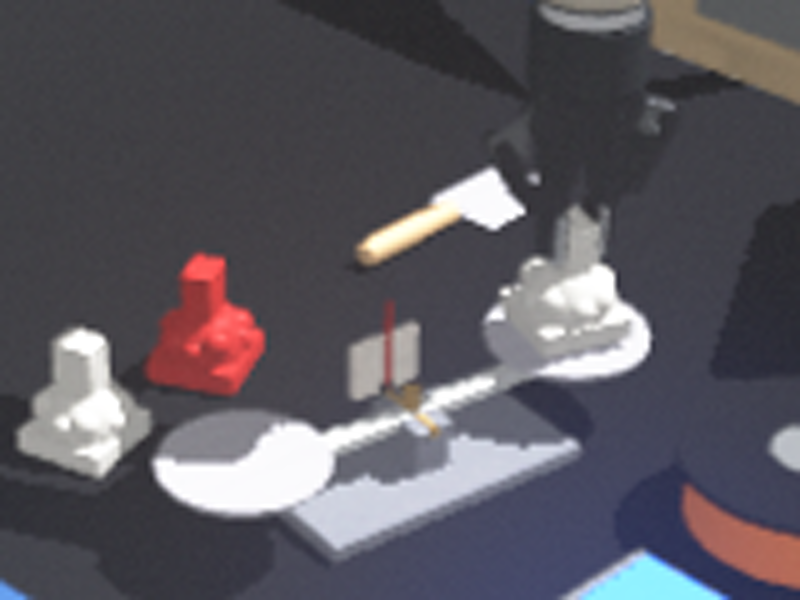

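The print is upright above the left pan. Lowering it with the pan to its stop.

>>> arm_command:
  series:
    - [[2.5, 0, 0, 0], [2.5, 0, 0, 0], [2.5, 0, 0, 0], [2.5, 0, 0, 0], [2.5, 0, 0, 0], [2.5, 0, 0, 0], [2.5, 0, 0, 0], [2, 0, 0, 0], [0, 0, 0, 0], [0, 0, 0, 0]]

```text
t: 6.4
tcp_pos: [0.6229, 0.245, 0.1017]
tool_rot: [-0.405, 0.579, 0.405, 0.579]
force: [-0.1, 0.1, -1.6]
finger_gap: 0.251
```

>>> arm_command:
  series:
    - [[1, 0, 0, 0], [1, 0, 0, 0], [1, 0, 0, 0], [0, 0, 0, 0], [0, 0, 0, 0]]

```text
t: 6.9
tcp_pos: [0.6231, 0.2449, 0.0994]
tool_rot: [-0.406, 0.579, 0.405, 0.58]
force: [-2.3, -1.5, 3.8]
finger_gap: 0.251
```

>>> arm_command:
  series:
    - [[-0.5, 0, 0, 0], [-0.5, 0, 0, 0], [0, 0, 0, 0]]

```text
t: 7.2
tcp_pos: [0.623, 0.245, 0.0996]
tool_rot: [-0.405, 0.579, 0.405, 0.579]
force: [-0.1, -0.9, 0.3]
finger_gap: 0.249
```

>>> arm_command:
  series:
    - [[0, 0, 0, 0], [0, 0, 0, 0], [0, 0, 0, 0], [0, 0, 0, 0], [-15, 0, 0, 0], [-30, 0, 0, 0], [-40, 0, 0, 0]]
  jaw: 70

```text
t: 7.9
tcp_pos: [0.6217, 0.2446, 0.1847]
tool_rot: [-0.405, 0.581, 0.406, 0.578]
force: [1.6, -0.2, -0.2]
finger_gap: 0.7
```

Run:
```python
from h import *
for uv in((666,540),(677,537)): print(ray("top",(190+uv[0]/5,130+uv[1]/5),.08))
cs=[ray("top",(190+u/5,130+v/5),.016) for u,v in((608,495),(723,462),(758,580),(640,613))]
print(cs,np.mean(cs,0))
for i,j in((0,1),(3,2)): d=cs[i]-cs[j];print(np.degrees(np.arctan2(d[1],d[0])))
go([.43,-.006,.19],np.radians(90+16))
```

```text
[ 0.42389598 -0.00964825  0.08      ]
[ 0.42553182 -0.01521094  0.08      ]
[array([0.4494438 , 0.02289432, 0.016     ]), array([ 0.46858477, -0.03899968,  0.016     ]), array([ 0.40556792, -0.05890455,  0.016     ]), array([0.38664765, 0.00412542, 0.016     ])] [ 0.42756104 -0.01772112  0.016     ]
107.1844347066808
106.70864931003258
tcp [0.6217 0.2446 0.1847] shift mm [  -4.3   94.2 -301.2] jaw yaw 69.95 xaxis [-4.e-03 -9.e-04 -1.e+00]
tool turn rad -0.629 q6 -1.01
```

>>> arm_command:
  series:
    - [[-5, 5, -17, 0], [0, 10, -34, 0], [0, 11, -37, 0], [0, 12, -40, 0], [0, 12, -40, 0], [0, 12, -40, 0], [0, 12, -40, 0], [0, 11, -35, 0], [0, 6, -20, 0], [0, 3, -9, 0]]

```text
t: 8.9
tcp_pos: [0.427, -0.0172, 0.1909]
tool_rot: [-0.405, 0.58, 0.404, 0.58]
force: [-0.2, 0.0, -0.1]
finger_gap: 0.702
```

>>> arm_command:
  series:
    - [[0, 0, 0, -0.12], [0, 0, 0, -0.13], [0, 0, 0, -0.13], [0, 0, 0, -0.13], [0, 0, 0, -0.13], [0, 0, 0, 0], [0, 0, 0, 0], [0, 0, 0, 0]]

```text
t: 9.7
tcp_pos: [0.4281, -0.0158, 0.1901]
tool_rot: [0.567, -0.423, -0.566, -0.423]
force: [-0.6, 0.5, 0.1]
finger_gap: 0.698
```

Run:
```python
from h import *
save("wrist","pics/w3.png",(160,60,480,260),2)
go([.427,-.016,.06],np.radians(107))
print((proj("wrist",[.4275,-.0165,.08],np.load("wT.npy"))-[160,60])*2)
```

```text
tcp [ 0.4279 -0.0158  0.19  ] shift mm [1.3e+02 1.0e+00 1.0e-01] jaw yaw 106.56 xaxis [ 5.e-04 -1.e-04 -1.e+00]
tool turn rad -0.008 q6 -2.16
[312.7573002  276.72418086]
```

View pics/w3.png

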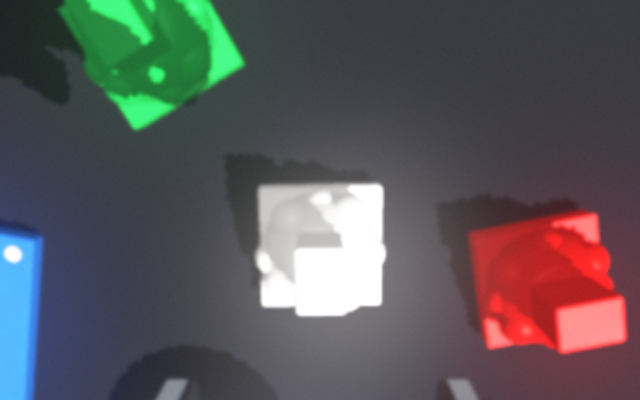

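Print 2 is square to the jaws, with its tenon top at crop (296–343, 248–316) and the 22 mm side again across the jaws. Small correction, then grip.

>>> arm_command:
  series:
    - [[20, -1.6, 2.2, -0.008], [30, 0, 0, 0], [30, 0, 0, 0], [25, 0, 0, 0], [17, 0, 0, 0], [12, 0, 0, 0], [0, 0, 0, 0], [0, 0, 0, 0]]

```text
t: 10.55
tcp_pos: [0.4288, -0.0134, 0.0558]
tool_rot: [-0.569, 0.42, 0.569, 0.42]
force: [-0.0, 0.7, -0.2]
finger_gap: 0.701
```

>>> arm_command:
  series:
    - [[0, 0, 0, 0], [0, 0, 0, 0], [0, 0, 0, 0], [0, 0, 0, 0], [0, 0, 0, 0], [0, 0, 0, 0], [0, 0, 0, 0]]
  jaw: 0
  force: 30

```text
t: 11.25
tcp_pos: [0.4291, -0.0136, 0.0565]
tool_rot: [0.569, -0.42, -0.568, -0.42]
force: [-0.7, -0.5, 6.6]
finger_gap: 0.255
```

>>> arm_command:
  series:
    - [[-4, 0, 0, 0], [-10, 0, 0, 0], [-20, 0, 0, 0], [-35, 0, 0, 0], [-40, 0, 0, 0], [0, 0, 0, 0], [0, 0, 0, 0], [0, 0, 0, 0]]

```text
t: 12.05
tcp_pos: [0.4274, -0.013, 0.1641]
tool_rot: [-0.568, 0.42, 0.57, 0.42]
force: [0.3, -0.4, -3.2]
finger_gap: 0.25
```

Run:
```python
from h import *
go([.585,-.011,.165]); s,M=tool(); print(s["force"],s["ft_torque"],s["finger_gap"])
```

```text
tcp [ 0.4274 -0.013   0.1641] shift mm [  -1.3 -151.2  -44.4] jaw yaw 107.09 xaxis [-2.5e-03  7.0e-04 -1.0e+00]
[ 0.31539664 -0.43471211 -3.15807697] [0.05700846 0.02128404 0.01272187] 0.25030683960728917
```

>>> arm_command:
  series:
    - [[0, -14, -4, 0], [0, -28, -8, 0], [0, -33, -10, 0], [0, -33, -10, 0], [0, -27, -8, 0], [2, -12, -3.4, 0], [4, -4, -1, 0], [6, 0, 0, 0], [5, 0, 0, 0], [0, 0, 0, 0]]

```text
t: 13.05
tcp_pos: [0.5837, -0.0111, 0.1462]
tool_rot: [-0.567, 0.421, 0.57, 0.42]
force: [-0.3, 0.9, -2.8]
finger_gap: 0.252
```

>>> arm_command:
  series:
    - [[3, 0, 0, 0], [2, 0, 0, 0], [2, 0, 0, 0], [1, 0, 0, 0], [1, 0, 0, 0], [0, 0, 0, 0], [0, 0, 0, 0]]

```text
t: 13.75
tcp_pos: [0.586, -0.0114, 0.1389]
tool_rot: [0.569, -0.42, -0.569, -0.42]
force: [0.7, 0.3, -1.9]
finger_gap: 0.25
```

Run:
```python
from h import *
go([.585,-.011,.1345]); s,M=tool(); print(s["force"],s["ft_torque"],s["finger_gap"])
save("scene","pics/s2.png",(270,110,430,230),5)
```

```text
tcp [ 0.586  -0.0114  0.1389] shift mm [4.4 0.9 0.7] jaw yaw 107.09 xaxis [ 1.e-04 -0.e+00 -1.e+00]
[ 0.69388504  0.27665415 -1.86220618] [ 0.01346671  0.04465503 -0.00539495] 0.2503450428058003
```

View pics/s2.png

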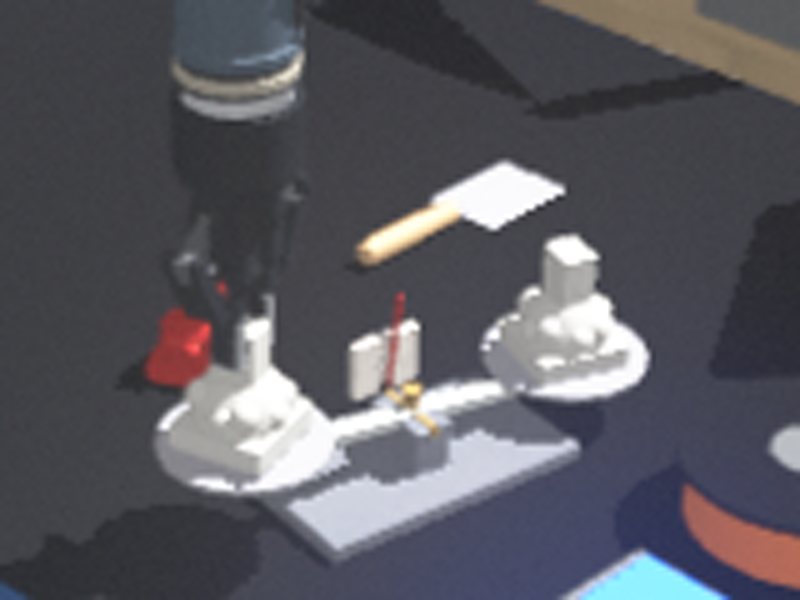

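Print 1 stands on the sunk left pan, with the pointer leaning right. Print 2 is just above the raised right pan. Lowering to contact.

>>> arm_command:
  series:
    - [[1, 0, 0, 0], [1, 0, 0, 0], [1, 0, 0, 0], [0.7, 0, 0, 0], [0, 0, 0, 0], [0, 0, 0, 0]]

```text
t: 14.4
tcp_pos: [0.586, -0.0115, 0.1351]
tool_rot: [-0.569, 0.42, 0.569, 0.42]
force: [-0.4, -0.4, -2.4]
finger_gap: 0.252
```

>>> arm_command:
  series:
    - [[0.5, 0, 0, 0], [0.5, 0, 0, 0], [0, 0, 0, 0], [0, 0, 0, 0]]

```text
t: 14.8
tcp_pos: [0.586, -0.0115, 0.1342]
tool_rot: [0.569, -0.42, -0.569, -0.42]
force: [0.2, -0.5, -1.9]
finger_gap: 0.252
```

>>> arm_command:
  series:
    - [[0.5, 0, 0, 0], [0.5, 0, 0, 0], [0.5, 0, 0, 0], [0, 0, 0, 0], [0, 0, 0, 0]]

```text
t: 15.3
tcp_pos: [0.586, -0.0116, 0.1326]
tool_rot: [0.569, -0.42, -0.569, -0.42]
force: [0.4, -1.3, -1.5]
finger_gap: 0.249
```

>>> arm_command:
  series:
    - [[0.5, 0, 0, 0], [0.5, 0, 0, 0], [0.5, 0, 0, 0], [0, 0, 0, 0], [0, 0, 0, 0]]

```text
t: 15.8
tcp_pos: [0.5861, -0.0115, 0.1311]
tool_rot: [0.569, -0.42, -0.569, -0.42]
force: [-0.2, -1.4, -2.0]
finger_gap: 0.252
```

Run:
```python
from h import *
F=[];
import station
for i in range(3): save("scene","pics/s3.png",(270,110,430,230),5); F.append(status.sense()["force"])
print(np.round(F,1))
im=[cv2.imread(f"pics/s{i}.png") for i in(1,2,3)]
# red pointer centroid above the bracket
for m in im:
    r=m[290:400,370:420].astype(int); k=(r[...,2]-r[...,1]>50); ys,xs=np.nonzero(k); print(xs.mean()+370,ys.mean()+290,np.polyfit(ys,xs,1)[0])
```

```text
[[-1.3 -0.8 -0.8]
 [-0.3 -1.4 -0.9]
 [-0.7 -0.3 -0.8]]
388.0374149659864 342.265306122449 -0.031439925367632925
396.2691218130312 326.2662889518414 -0.14078851270280154
393.77525252525254 333.969696969697 -0.10982042780664772
```

The pan is already giving under print 2 while I still hold part of its weight. I'll follow it down gently.

>>> arm_command:
  series:
    - [[2, 0, 0, 0], [2, 0, 0, 0], [2, 0, 0, 0], [2, 0, 0, 0], [2, 0, 0, 0], [2, 0, 0, 0], [2, 0, 0, 0], [2, 0, 0, 0], [0, 0, 0, 0]]

```text
t: 16.85
tcp_pos: [0.5859, -0.0114, 0.1148]
tool_rot: [-0.569, 0.42, 0.569, 0.42]
force: [0.1, -1.1, -0.6]
finger_gap: 0.248
```

>>> arm_command:
  series:
    - [[2, 0, 0, 0], [2, 0, 0, 0], [2, 0, 0, 0], [1.5, 0, 0, 0], [0, 0, 0, 0], [0, 0, 0, 0]]

```text
t: 17.45
tcp_pos: [0.586, -0.0112, 0.1076]
tool_rot: [-0.569, 0.42, 0.569, 0.42]
force: [0.2, 1.2, -0.6]
finger_gap: 0.254
```

>>> arm_command:
  series:
    - [[1.5, 0, 0, 0], [1, 0, 0, 0], [0, 0, 0, 0], [0, 0, 0, 0]]

```text
t: 17.85
tcp_pos: [0.5859, -0.0114, 0.1051]
tool_rot: [-0.569, 0.42, 0.569, 0.42]
force: [-0.2, 0.7, -0.3]
finger_gap: 0.253
```

>>> arm_command:
  series:
    - [[0, 0, 0, 0], [0, 0, 0, 0], [0, 0, 0, 0], [0, 0, 0, 0], [-10, 0, 0, 0], [-20, 0, 0, 0], [-20, 0, 0, 0], [0, 0, 0, 0], [0, 0, 0, 0], [0, 0, 0, 0]]
  jaw: 70

```text
t: 18.85
tcp_pos: [0.5853, -0.0113, 0.1545]
tool_rot: [-0.568, 0.42, 0.569, 0.42]
force: [-0.1, -0.0, -0.3]
finger_gap: 0.696
```

>>> arm_command:
  series:
    - [[0, 0, 0, 0], [0, 0, 0, 0], [0, 0, 0, 0], [0, 0, 0, 0], [0, 0, 0, 0], [0, 0, 0, 0], [0, 0, 0, 0]]

```text
t: 19.55
tcp_pos: [0.586, -0.0114, 0.1551]
tool_rot: [0.569, -0.42, -0.569, -0.42]
force: [-0.7, 0.3, 0.2]
finger_gap: 0.695
```

Run:
```python
from h import *
save("scene","pics/s4.png",(270,110,430,230),5)
m=cv2.imread("pics/s4.png")
r=m[280:400,360:420].astype(int); k=(r[...,2]-r[...,1]>50); ys,xs=np.nonzero(k); print(xs.mean()+360,ys.mean()+280,np.polyfit(ys,xs,1)[0])
go([.586,-.0115,.1])
```

```text
381.90201005025125 340.83417085427135 0.09476749141168707
tcp [ 0.586  -0.0115  0.1551] shift mm [55.1  0.  -0. ] jaw yaw 107.09 xaxis [ 1.e-04 -1.e-04 -1.e+00]
```

View pics/s4.png

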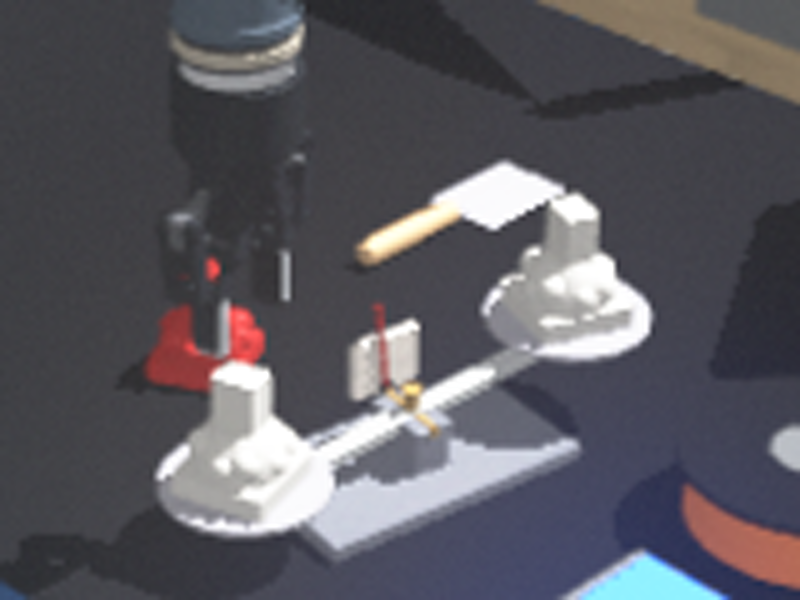

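Right pan sunk to its stop and left pan up, so print 2 is the heavier one. Next, a close look at the dock with the empty hand.

>>> arm_command:
  series:
    - [[0, 10, -17, 0], [0, 17, -30, 0], [0, 20, -37, 0], [0, 20, -37, 0], [5, 20, -36, 0], [10, 17, -30, 0], [10, 10, -17, 0], [5, 4, -8, 0], [0, 0, 0, 0.1], [0, 0, 0, 0.1]]

```text
t: 20.6
tcp_pos: [0.5354, -0.2485, 0.1249]
tool_rot: [-0.523, 0.476, 0.523, 0.476]
force: [-0.4, 0.1, -0.1]
finger_gap: 0.703
```

>>> arm_command:
  series:
    - [[0, 0, 0, 0], [0, 0, 0, 0], [0, 0, 0, 0]]

```text
t: 20.9
tcp_pos: [0.5357, -0.2482, 0.1253]
tool_rot: [0.525, -0.474, -0.524, -0.474]
force: [-0.3, 0.2, -0.4]
finger_gap: 0.701
```

Run:
```python
from h import *
save("wrist","pics/w4.png"); T=np.load("wT.npy")
go([.536,-.249,.125],np.radians(95.5))
im=cv2.imread("pics/w4.png"); h=cv2.cvtColor(im,cv2.COLOR_BGR2HSV)
o=cv2.inRange(h,(4,140,90),(22,255,255)); n,l,st,c=cv2.connectedComponentsWithStats(o)
for i in range(1,n):
    if st[i,4]>60: print("orange",st[i],c[i],ray("wrist",c[i],.024,T).round(4))
b=cv2.inRange(h,(98,120,60),(118,255,255)); cs,_=cv2.findContours(b,cv2.RETR_EXTERNAL,cv2.CHAIN_APPROX_NONE)
k=max(cs,key=cv2.contourArea); print("blue",cv2.boundingRect(k),cv2.minAreaRect(k));
```

```text
tcp [ 0.5357 -0.2483  0.1252] shift mm [ 0.2 -0.3 -0.7] jaw yaw 95.73 xaxis [ 2.e-04 -1.e-04 -1.e+00]
tool turn rad 0.004 q6 -2.29
blue (202, 110, 250, 178) ((325.0575256347656, 194.67776489257812), (252.08143615722656, 173.82435607910156), 3.2789864540100098)
```

View pics/w4.png

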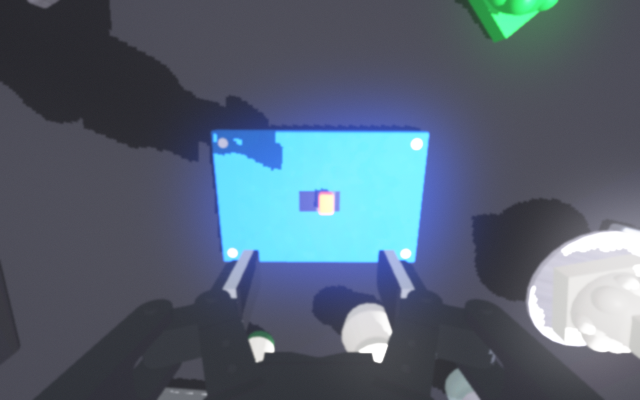

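The dock is square to the tool: its top edge runs (213,131)–(428,131). The slot is at (300–339, 191–212) and the key at about (318–335, 192–215). Refining the key numerically, along with print 2's place in the jaws.

Run:
```python
from h import *
im=cv2.imread("pics/w4.png").astype(int); r=im[186:220,295:345]
k=(r[...,2]>r[...,0]+15); k2=(r[...,2]>120)
for m in(k,k2):
    ys,xs=np.nonzero(m); print(m.sum(),xs.min()+295,xs.max()+295,ys.min()+186,ys.max()+186,xs.mean()+295,ys.mean()+186)
print("R col at y203",im[203,312:342,2].tolist()); print("R row at x326",im[186:220,326,2].tolist()); print("B",im[186:220,326,0].tolist())
print("B col y201",im[201,295:345,0].tolist())
T=np.load("wT.npy"); s,M=tool()
tf=lambda p:(M.T@(p-s["tcp_pos"])*1e3).round(1)
for px,z in[((326.5,203.5),.024),((319.5,201.5),.014),((213,131),.014),((428,131),.014),((222,262),.014),((418,262),.014)]:
    p=ray("wrist",px,z,T); print(px,p.round(4),tf(p))
# print2 in w3, tool-frame of that moment (tcp .4279,-.0158,.19; yaw 106.56)
a=np.radians(106.56); Z=np.array([np.cos(a),np.sin(a),0]); Y=np.array([-Z[1],Z[0],0]); t=np.array([.4279,-.0158,.19])
C=np.eye(4); C[:3,:3]=np.c_[[0,0,-1],Y,Z]; C[:3,3]=t; C=C@camera_params("wrist")["mount"]
for u,v,z in((319.5,282,.08),(319.5,248,.08),(319.5,316,.08),(320.5,184,.016),(320.5,308,.016),(258,250,.016),(383,250,.016)):
    p=ray("wrist",(160+u/2,60+v/2),z,C)-t; print((u,v),"y",round(p@Y*1e3,1),"z",round(p@Z*1e3,1))
```

```text
292 319 333 192 212 325.8150684931507 202.22945205479454
1225 295 344 186 219 324.12489795918367 204.0408163265306
R col at y203 [115, 104, 87, 83, 96, 138, 228, 255, 255, 255, 255, 255, 255, 255, 255, 255, 255, 255, 255, 255, 255, 255, 224, 162, 140, 135, 134, 135, 132, 132]
R row at x326 [126, 123, 114, 99, 113, 175, 229, 250, 255, 255, 255, 255, 255, 255, 255, 255, 255, 255, 255, 255, 255, 255, 255, 255, 255, 255, 255, 255, 255, 201, 137, 128, 128, 129]
B [255, 255, 255, 254, 243, 227, 211, 209, 210, 210, 212, 213, 212, 212, 212, 213, 213, 212, 211, 211, 211, 209, 209, 209, 209, 210, 227, 251, 255, 255, 255, 255, 255, 255]
B col y201 [255, 255, 255, 255, 251, 231, 224, 222, 222, 223, 223, 223, 224, 225, 225, 225, 226, 225, 222, 217, 214, 215, 217, 216, 210, 205, 204, 205, 206, 209, 210, 213, 213, 215, 217, 216, 219, 229, 239, 242, 238, 234, 234, 242, 253, 255, 255, 255, 255, 255]
(326.5, 203.5) [ 0.5358 -0.2399  0.024 ] [101.2  -0.9   8.4]
(319.5, 201.5) [ 0.5377 -0.2456  0.014 ] [111.2  -2.2   2.5]
(213, 131) [ 0.4862 -0.3385  0.014 ] [111.2  58.2 -84.7]
(428, 131) [ 0.4688 -0.1633  0.014 ] [111.2  58.1  91.3]
(222, 262) [ 0.6057 -0.3305  0.014 ] [111.3 -61.5 -88.8]
(418, 262) [ 0.5875 -0.1478  0.014 ] [111.2 -61.6  94.9]
(319.5, 282) y -1.3 z 2.6
(319.5, 248) y 13.9 z 2.6
(319.5, 316) y -17.1 z 2.6
(320.5, 184) y 32.6 z 3.5
(320.5, 308) y -35.9 z 3.5
(258, 250) y -2.8 z -30.1
(383, 250) y -2.8 z 37.2
```

Key in the tool frame: y ≈ −1.6 mm, z ≈ +8.2 mm from the current TCP, so the target TCP is (0.5365, −0.240) at this yaw. Going back for print 2.

>>> arm_command:
  series:
    - [[-15, 0, 0, -0.1], [-15, 0, 0, -0.1], [-5, -10, 17, 0], [0, -17, 30, 0], [0, -20, 37, 0], [0, -20, 37, 0], [0, -20, 36, 0], [0, -17, 30, 0], [0, -10, 17, 0], [0, -4, 8, 0]]

```text
t: 21.95
tcp_pos: [0.5862, -0.0091, 0.1602]
tool_rot: [0.57, -0.419, -0.569, -0.419]
force: [-0.6, -0.4, -0.0]
finger_gap: 0.7
```

>>> arm_command:
  series:
    - [[0, 0, 0, 0], [0, 0, 0, 0]]

```text
t: 22.15
tcp_pos: [0.5859, -0.0122, 0.1601]
tool_rot: [0.569, -0.42, -0.569, -0.42]
force: [0.2, -1.1, 0.2]
finger_gap: 0.7
```

Run:
```python
from h import *
go([.586,-.0114,.1035],np.radians(107.09))
```

```text
tcp [ 0.5859 -0.0122  0.1601] shift mm [56.6 -0.4  0.8] jaw yaw 107.09 xaxis [-1.e-04 -5.e-04 -1.e+00]
tool turn rad -0.0 q6 -2.08
```

>>> arm_command:
  series:
    - [[15, -0.4, 0.8, 0], [20, 0, 0, 0], [14, 0, 0, 0], [7, 0, 0, 0], [0, 0, 0, 0], [0, 0, 0, 0]]

```text
t: 22.75
tcp_pos: [0.5865, -0.011, 0.1044]
tool_rot: [0.569, -0.42, -0.568, -0.42]
force: [-0.8, 0.2, -0.7]
finger_gap: 0.702
```

>>> arm_command:
  series:
    - [[0, 0, 0, 0], [0, 0, 0, 0], [0, 0, 0, 0], [0, 0, 0, 0], [0, 0, 0, 0], [0, 0, 0, 0], [0, 0, 0, 0]]
  jaw: 0
  force: 20

```text
t: 23.45
tcp_pos: [0.5866, -0.0108, 0.1048]
tool_rot: [0.569, -0.42, -0.568, -0.42]
force: [-1.2, -1.5, 5.0]
finger_gap: 0.251
```

>>> arm_command:
  series:
    - [[-2, 0, 0, 0], [-2, 0, 0, 0], [-3, 0, 0, 0], [-3, 0, 0, 0], [-3, 0, 0, 0], [-3, 0, 0, 0], [-3, 0, 0, 0], [-3, 0, 0, 0], [-3, 0, 0, 0], [-3, 0, 0, 0]]

```text
t: 24.45
tcp_pos: [0.5858, -0.0102, 0.1322]
tool_rot: [-0.568, 0.42, 0.569, 0.42]
force: [-0.1, 0.7, -1.7]
finger_gap: 0.252
```

>>> arm_command:
  series:
    - [[-5, 0, 0, 0], [-8, 0, 0, 0], [-10, 0, 0, 0], [-8, 0, 0, 0], [-5, 0, 0, 0], [0, 0, 0, 0], [0, 0, 0, 0]]
  force: 30

```text
t: 25.15
tcp_pos: [0.586, -0.0106, 0.1682]
tool_rot: [0.569, -0.42, -0.569, -0.42]
force: [-0.1, 0.2, -2.6]
finger_gap: 0.251
```

Run:
```python
from h import *
s,M=tool();print(s["force"],s["finger_gap"])
go([.5365,-.2400,.13],np.radians(95.73))
save("wrist","pics/w5.png"); save("scene","pics/s5.png",(270,110,430,230),5)
```

```text
[-0.07797897  0.2117642  -2.58584226] 0.2510962916493193
tcp [ 0.586  -0.0106  0.1682] shift mm [  38.2  114.7 -204.7] jaw yaw 107.09 xaxis [-0. -0. -1.]
tool turn rad 0.198 q6 -2.08
```

>>> arm_command:
  series:
    - [[0, 9, -16, 0], [0, 15, -27, 0], [0, 19, -33.7, 0], [0, 20, -36, 0], [0, 19, -34, 0], [0, 16, -29, 0], [0, 11, -20, 0], [0, 5, -9, 0.066], [0, 0, 0, 0.066], [0, 0, 0, 0.066]]

```text
t: 26.25
tcp_pos: [0.5368, -0.2403, 0.1675]
tool_rot: [-0.523, 0.475, 0.524, 0.475]
force: [0.6, -0.2, -1.6]
finger_gap: 0.25
```

>>> arm_command:
  series:
    - [[15, 0, 0, 0], [20, 0, 0, 0], [20, 0, 0, 0], [10, 0, 0, 0], [5, 0, 0, 0], [0, 0, 0, 0], [0, 0, 0, 0], [0, 0, 0, 0]]

```text
t: 27.05
tcp_pos: [0.5379, -0.2401, 0.099]
tool_rot: [0.525, -0.474, -0.524, -0.474]
force: [0.2, -0.6, -3.3]
finger_gap: 0.25
```

Run:
```python
from h import *
s,M=tool();print(s["force"],s["finger_gap"])
go([.5370,-.2400,.0728],np.radians(95.73))
```

```text
[ 0.16238109 -0.62737768 -3.26623702] 0.24998561697300092
tcp [ 0.5379 -0.2401  0.099 ] shift mm [26.2  1.   0.3] jaw yaw 95.74 xaxis [ 0.0016 -0.0011 -1.    ]
tool turn rad 0.0 q6 -2.28
```

>>> arm_command:
  series:
    - [[5, 0.8, 0.3, 0], [4, 0, 0, 0], [3, 0, 0, 0], [2, 0, 0, 0], [1, 0, 0, 0], [0, 0, 0, 0], [0, 0, 0, 0]]

```text
t: 27.75
tcp_pos: [0.5365, -0.2396, 0.0831]
tool_rot: [0.524, -0.474, -0.524, -0.474]
force: [-0.6, 1.3, -1.7]
finger_gap: 0.25
```

>>> arm_command:
  series:
    - [[1, 0, 0, 0], [1, 0, 0, 0], [0.5, 0, 0, 0], [0, 0, 0, 0], [0, 0, 0, 0]]

```text
t: 28.25
tcp_pos: [0.5367, -0.2397, 0.0808]
tool_rot: [0.525, -0.474, -0.524, -0.474]
force: [-0.1, -0.2, -0.3]
finger_gap: 0.248
```

>>> arm_command:
  series:
    - [[0.5, 0, 0, 0], [0.5, 0, 0, 0], [0.5, 0, 0, 0], [0, 0, 0, 0], [0, 0, 0, 0]]

```text
t: 28.75
tcp_pos: [0.5366, -0.2397, 0.0792]
tool_rot: [0.525, -0.474, -0.524, -0.474]
force: [-0.1, 0.2, -0.2]
finger_gap: 0.247
```

Contact is about 2 N on the key, so it isn't in the socket yet. Sliding lightly along the slot.

>>> arm_command:
  series:
    - [[0, 0, 0.6, 0], [0, 0, 0.6, 0], [0, 0, 0.6, 0], [0, 0, 0, 0], [0, 0, 0, 0]]

```text
t: 29.25
tcp_pos: [0.5366, -0.2381, 0.0793]
tool_rot: [0.525, -0.474, -0.524, -0.474]
force: [1.1, -2.6, 1.2]
finger_gap: 0.249
```

>>> arm_command:
  series:
    - [[0, 0, 0.6, 0], [0, 0, 0.6, 0], [0, 0, 0.6, 0], [0, 0, 0, 0], [0, 0, 0, 0]]

```text
t: 29.75
tcp_pos: [0.5361, -0.2358, 0.0791]
tool_rot: [-0.524, 0.474, 0.524, 0.474]
force: [0.1, -2.8, 0.1]
finger_gap: 0.25
```

Run:
```python
from h import *
F=[]
for i in range(4): snapshot("wrist") if i<3 else save("wrist","pics/w6.png"); F.append(status.sense()["force"])
print(np.round(F,1)); go([.537,-.24,.0728])
```

```text
[[ 1.2 -1.7  0.1]
 [ 0.2 -1.5  0.5]
 [-0.  -1.8  0.7]
 [ 0.4 -2.1  0.8]]
tcp [ 0.5361 -0.2358  0.0791] shift mm [ 6.3 -0.5 -4.3] jaw yaw 95.74 xaxis [-1.e-04  2.e-04 -1.e+00]
```

>>> arm_command:
  series:
    - [[0, 0, -1.2, 0], [0, 0, -1.2, 0], [0, 0, -1.2, 0], [0, 0, -0.6, 0], [0, 0, -0.6, 0], [0, 0, 0, 0], [0, 0, 0, 0]]

```text
t: 30.65
tcp_pos: [0.5366, -0.2412, 0.0788]
tool_rot: [0.525, -0.474, -0.524, -0.474]
force: [1.6, 0.3, -2.7]
finger_gap: 0.248
```

>>> arm_command:
  series:
    - [[0, 0, -0.6, 0], [0, 0, -0.6, 0], [0, 0, 0, 0], [0, 0, 0, 0]]

```text
t: 31.05
tcp_pos: [0.5367, -0.242, 0.079]
tool_rot: [0.524, -0.474, -0.524, -0.474]
force: [-0.4, 0.9, -2.4]
finger_gap: 0.25
```

>>> arm_command:
  series:
    - [[0, 0, -0.6, 0], [0, 0, -0.6, 0], [0, 0, 0, 0], [0, 0, 0, 0]]

```text
t: 31.45
tcp_pos: [0.5368, -0.2431, 0.0791]
tool_rot: [0.524, -0.474, -0.524, -0.474]
force: [0.2, -0.3, -2.0]
finger_gap: 0.248
```

The key popped in: the vertical force fell back to the print's own weight at y ≈ −0.241. Centring in the window and lowering.

>>> arm_command:
  series:
    - [[0, 0, 0.8, 0], [1, 0, 0, 0], [1, 0, 0, 0], [1, 0, 0, 0], [1, 0, 0, 0], [0, 0, 0, 0], [0, 0, 0, 0]]

```text
t: 32.15
tcp_pos: [0.5367, -0.2423, 0.075]
tool_rot: [-0.524, 0.474, 0.524, 0.474]
force: [-0.0, 0.4, -2.7]
finger_gap: 0.253
```

>>> arm_command:
  series:
    - [[0.7, 0, 0, 0], [0.7, 0, 0, 0], [0.4, 0, 0, 0], [0, 0, 0, 0], [0, 0, 0, 0]]

```text
t: 32.65
tcp_pos: [0.5367, -0.2423, 0.0733]
tool_rot: [-0.524, 0.474, 0.524, 0.474]
force: [0.3, -0.3, -2.2]
finger_gap: 0.247
```

>>> arm_command:
  series:
    - [[0.4, 0, 0, 0], [0.4, 0, 0, 0], [0, 0, 0, 0], [0, 0, 0, 0]]

```text
t: 33.05
tcp_pos: [0.5368, -0.2423, 0.0726]
tool_rot: [0.524, -0.474, -0.524, -0.474]
force: [0.8, -0.8, -1.4]
finger_gap: 0.251
```

>>> arm_command:
  series:
    - [[0.4, 0, 0, 0], [0.4, 0, 0, 0], [0, 0, 0, 0], [0, 0, 0, 0]]

```text
t: 33.45
tcp_pos: [0.5368, -0.2425, 0.0725]
tool_rot: [0.525, -0.474, -0.524, -0.474]
force: [-2.1, 0.3, 5.2]
finger_gap: 0.251
```

Seated flat at the expected height. Easing off, releasing, and rising.

>>> arm_command:
  series:
    - [[-0.5, 0, 0, 0], [0, 0, 0, 0], [0, 0, 0, 0]]

```text
t: 33.75
tcp_pos: [0.5368, -0.2424, 0.0725]
tool_rot: [0.525, -0.474, -0.524, -0.474]
force: [-1.3, 0.1, 5.0]
finger_gap: 0.25
```

>>> arm_command:
  series:
    - [[0, 0, 0, 0], [0, 0, 0, 0], [0, 0, 0, 0], [0, 0, 0, 0], [-15, 0, 0, 0], [-30, 0, 0, 0], [-40, 0, 0, 0], [-40, 0, 0, 0], [-10, 0, 0, 0], [0, 0, 0, 0]]
  jaw: 70

```text
t: 34.75
tcp_pos: [0.5378, -0.2429, 0.2092]
tool_rot: [0.526, -0.474, -0.523, -0.475]
force: [0.7, 0.2, 0.1]
finger_gap: 0.703
```

>>> arm_command:
  series:
    - [[0, 0, 0, 0], [0, 0, 0, 0], [0, 0, 0, 0], [0, 0, 0, 0], [0, 0, 0, 0]]

```text
t: 35.25
tcp_pos: [0.5365, -0.2422, 0.2064]
tool_rot: [-0.524, 0.474, 0.525, 0.474]
force: [-0.0, -1.0, 1.3]
finger_gap: 0.698
```

Run:
```python
from h import *
save("wrist","pics/w7.png",(180,90,460,290),2); save("scene","pics/s7.png",(190,110,430,290),3)
a=cv2.imread("pics/w7.png"); b=cv2.imread("pics/s7.png"); b=cv2.resize(b,(560,420))[:,:]
a=cv2.resize(a,(400,286)); b=cv2.resize(b,(400,300)); 
c=np.zeros((600,800,3),np.uint8); A=cv2.imread("pics/w7.png"); 
c[:286,:400]=a; c[:300,400:]=b
save("top","pics/t7.png",(200,130,460,270),3); t=cv2.imread("pics/t7.png"); t=cv2.resize(t,(540,291)); c[305:596,:540]=t
cv2.imwrite("pics/final.png",c); print(status.sense()["t"],status.sense()["force"])
```

```text
35.4 [0.02140734 0.04170379 0.50774863]
```

View pics/final.png

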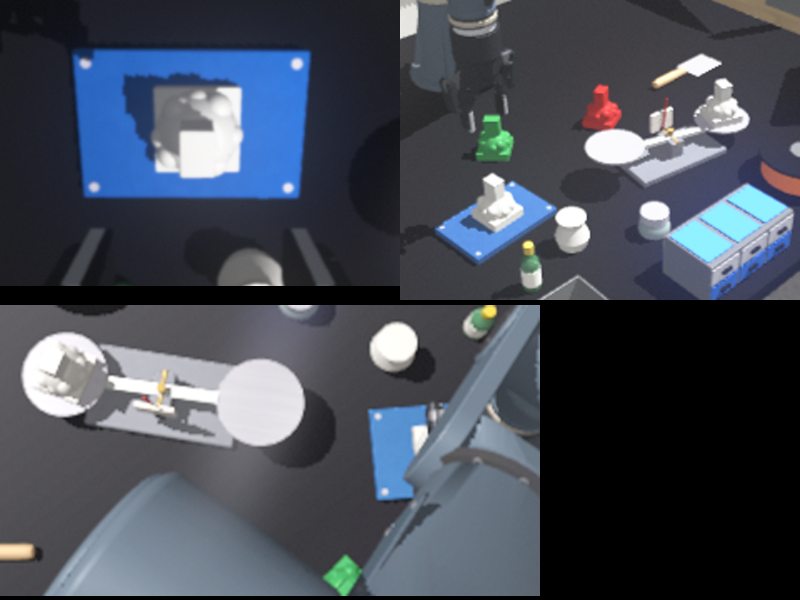

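The print sits flat and square on the dock, around (198,130) in the wrist panel. The lighter print stands on the left pan, and the bystanders are where they were.

```bash
python3 -c "
from station import ticket;print(ticket.sign_off())"
```

```text
the job is handed in; nothing more can be done
None
```

The job is done and handed in at about 35 s of the 72 s allowed. I can't confirm the verdict, since the hand-in doesn't report one.

**Weighing:** I set the white print nearer the left pan on that pan and the other white print on the right pan, then let go of both. The right pan sank to its stop, so the right-hand print is the heavier one.

**Docking:** I took that print to the dock and turned it to match the key. My first try landed on top of the key, at about 2 N. I slid lightly along the slot: nothing about 4 mm in the +y direction, then going back the key popped up. The force fell back to the print's own weight about 1.5 mm on the other side of my estimate. I centred it and lowered it.

**Last checks:**
- **Seat:** the print sits flat and square, with the gripper within about 0.5 mm of the height expected for a full seat.
- **Key:** the popped-up key was judged by force and height only, because it is hidden under the print.
- **Force:** the highest wrist reading seen was about 6.6 N, when gripping a print on the table. On the pans and the dock it stayed at about 5 N; pressure on the dock was still 5 N just before letting go.
- **Scene:** the lighter print is still standing on the left pan. The scraper was hidden by the arm or cropped out of the last pictures, but the arm never went near it. The gripper was clear of everything.

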